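Pin a passed sensor cartridge shut in the contact-test jig and hold it for the reading

ROBOT

A 7-joint arm with a two-finger parallel gripper is mounted at the origin on the work surface; the furniture and walls round the work are solid. World frame = base frame: x ahead of the robot, y to its left, z up, the work surface at z = 0. Lengths are in m, angles in rad, forces in N, time in s.
With the tool pointing down it reaches from about 0.425 to 0.875 m from the base axis. Payload 8.4 kg.
Tool frame: the origin (TCP) lies midway between the tips of the shut fingers; the grasp point (between the pads) lies 19 mm behind it; z points along the fingers, y is the line along which they close (so a half turn about z gives the same grasp; the last joint's range is limited). The gripper opens to 87 mm and grips with 3 to 60 N. Pads are 19 mm wide; open, the fingers measure 117 mm over their backs; the gripper's body (75 mm by 190 mm) begins 51 mm behind the grasp point.
Start: joints at [1.228, 0.333, 0.04, 1.465, -0.013, 1.343, -0.059], TCP at [0.157, -0.631, 0.223] pointing down, gripper open.
Joint ranges: [-2.58, 2.58], [-0.38, 2.09], [-1.3, 1.39], [0.25, 2.4], [-1.5, 4.64], [0.08, 2.09], [-2.65, 2.65]. Speed limits (rad/s): [2.22, 2.22, 2.79, 2.79, 3.14, 3.14, 3.14].

INTERFACE

Orientations are given as a unit quaternion [w, x, y, z].
In Python, from plant import monitor, vision, workorder gives the robot as it stands.
- The arm moves only by the tool step_arm, never from a script. Its argument "plan" is a list of rows, each a list of 7 numbers: the turn, a rotation vector about the tool's x, y, z in degrees, then the shift along the tool's x, y, z in mm, then the closure, from 0 (fully open) to 1 (shut). A call has exactly 8 rows; each row is the pose to reach, as a shift and turn from the pose commanded when the call began, along the tool's axes at that moment; what a row does not reach only later rows make up. A row lasts 1/10 s, in which the tool goes at most 50 mm and 8.59 degrees, less where a joint would pass 70% of its speed; a pose out of reach is approached as far as the arm can. A call with a gripper value outside its range is refused whole. The fingers move at their own pace and stop on an object; "force" is the grip in N (left out, the last holds). Time passes only in rows, so rows that repeat a pose let the fingers close, or fill a call up. It gives the time, the measured TCP pose, the force, the opening and the grip force at its end, in the units of the state.
- monitor.sense(): the state, without advancing time (a new reading comes with each control period).
- vision.snapshot(name): name is "scene" or "top" or "wrist"; returns a dict with "img" (420x560x3 uint8, blue, green, red), "intrinsics" (3x3 intrinsics, pixels), "R" (3x3) and "t" (3): a world point X has camera coordinates R X + t; the wrist camera has in their place "hand_eye" (4x4, takes a point from camera to tool coordinates, whose origin is the TCP and whose axes are the flange's). Camera axes: x right, y down, z forward; pixel columns grow to the right and rows downward; lengths in m; the calibration is good to about 2 mm. A picture is of the moment at which its call begins: read the wrist's pose just before it. There is no depth.
- workorder.finish_job(): hands the job in; it is judged then, once.
The state is a dict: "time_s": time; "qpos": joint angles; "qd": joint speeds; "joint_efforts": joint torques, N m; "tcp_pos": TCP position; "ee_rot": TCP orientation; "contact_force": force on the tool from outside, world axes, zero at the start; "wrist_torque": the same for the moment, N m; "width": finger opening in m; "gripper_force": force on a finger pad.
Only numpy, scipy, OpenCV 4.12 (cv2) and the standard library are available. Lean on these libraries where they do the work, as an engineer would, in place of code of your own. Each camera call takes 0.05 s, during which the arm holds its last target. There are 200 camera calls.

TASK

Two sensor cartridges wait in the grey tray. Put the one with the red tag flat into the red reject tray and seat the one with the green tag in the nest of the open test jig; close the jig's hinged lid over it, take the locating pin from its stand and push it down through the lid's hole into the hole of the base. The contacts under the cartridge are sprung and lift the lid again, so finish while still pushing the pin down firmly, its collar on the lid and the lid pressed fully shut; do not let go of the pin, and do not disturb the timer, the small beaker or the red-capped bottle.

Things in the scene. Friction and masses are not known exactly. Their poses are not given: they have to be found in the camera images.
- green_centre (a point): centre of the cartridge with the GREEN tag (loose, 60 g): white plate 44 x 64 x 10 mm with a grey grip block 20 x 34 mm standing 18 mm above the middle of the plate (28 mm in all; tag on its top, tag strips at both ends of the plate). This point is half-way up, 14 mm above the underside. z up; x along the 44 mm (and the block's 20 mm, the width to grip), y along the 64 mm. Either way round is the same
- red_centre (a point): the same point of the cartridge with the RED tag; same size and axes
- in_tray: grey incoming tray, fixed, 62 x 162 x 10 mm, floor 4 mm thick, two compartments side by side along its y, centres 39.5 mm to either side; one cartridge lies in each (which is where varies), its y along the tray's y. Origin: centre of the underside
- reject_tray: red reject tray, fixed, 62 x 84 x 10 mm outside, 54 x 76 mm inside, floor 4 mm thick; a cartridge lies in it with its y along the tray's y. Origin: centre of the underside
- jig: contact-test jig, fixed, aluminium and black, 100 x 134 mm, z up. Origin: centre of the nest, on the table. Hinge on its -y side, pin hole on its +y side; the nest walls' top is 30 mm high, the closed lid's top 42 mm high
- nest (a point): centre of the nest's floor (the sprung platen), 22 mm above the table, axes as the jig's. The nest takes a cartridge with its y along the jig's y: pocket 47.5 x 67.5 mm, 8 mm deep, walls bevelled 4 mm outward from 3 mm above the floor up
- pin_hole (a point): mouth of the base's pin hole, 32 mm above the table, 48 mm along the jig's +y from the nest; hole 10.5 mm in diameter, 19.5 mm deep. The closed lid's hole (13 mm wide, lid 10 mm thick, lid top 10 mm above this point) lies straight above it
- lid_hinge (a point): middle of the hinge axis, 37 mm high, 55 mm along the jig's -y from the nest; the axis runs along the jig's x
- lid_edge (a point): middle of the lid's free edge, 119 mm from the hinge axis, half-way through the lid's 10 mm thickness. Lid 88 mm wide with a window 28 x 48 mm for the grip block; from 80 mm out to the free edge it is solid but for the pin hole, 103 mm from the hinge axis
- lid (a joint): lid angle, rad: 0 shut, 1.57 upright, 1.95 open against its stop, leaning back to the jig's -y side. Light hinge (140 g lid, slight friction): starts leaning back beyond upright and stays there; pushed over to below about 1.2 it falls down by itself. On a seated cartridge it comes to rest about 0.09 ajar; whenever it is not pressed it springs open again (to about 0.05 with the pin lying on it)
- platen (a joint): how far the sprung platen under the cartridge is pushed down, m: 0 free, about 0.004 with the lid fully shut; about 7 N to start it and 12 N at the end. Pushing the lid shut takes about 6 N at the pin hole
- pin_stand: black block 44 x 44 x 34 mm, fixed, with a hole in its top; the pin stands in it. Origin: centre of the underside
- pin_grip (a point): middle of the pin's black grip (loose steel pin, 60 g, 60 mm tall, upright): grip 14 mm in diameter and 28 mm tall; this point is 14 mm below its top, 18 mm above the underside of the collar and 46 mm above the tip. z is the pin's axis, up
- pin_shoulder (a point): underside of the pin's collar (22 mm in diameter, 4 mm thick), on its axis; below it the shank, 8 mm in diameter and 28 mm long, tapered over the last 5 mm. On the shut lid this point is 42 mm above the table
- tall_bottle (a point): top of the cap of a tall white bottle, 110 x 140 mm along world x and y and 263 mm high, that always stands here between the trays and the jig, fixed: carry things over it or round it. A second one, 122 x 122 x 247 mm, stands 170 mm nearer the robot and 120 mm to the right
- bench_timer: white bench timer 62 x 62 x 20 mm, a bystander, loose
- glass_beaker: small glass beaker 54 x 60 x 60 mm, a bystander, loose
- buffer_red: red-capped white bottle 50 x 49 x 100 mm, a bystander, loose
Mind the look-alikes: they are no part of the job. Leave any yellow look-alike of the part that bears red_centre alone.

How it is judged:
By the outcome, as a careful person would: the job done as asked, in the order asked, and still so for the second after the job is handed in, while the arm keeps its last pose, push and grip.
It also fails if it takes over 72 s, if anything falls off the work surface, if the arm or the gripper's body presses on something with over 40 N, if the wrist force passes 120 N, or if a joint passes its speed limit or range.

## Working session

There is one attempt and no reset: what is moved stays moved. The work goes in short steps, Python scripts to look and compute and a tool call to move; the robot and the scene stay as the last step left them, time stands still between calls to the robot, and variables do not carry over. Pictures are saved under pics/ and viewed, at most 10 in all, crops included, and the job is handed in when it is done.

Besides the shell and the picture viewer there is one more tool, called after "Request:" by a JSON object that holds its "api" and its "payload". step_arm: Moves the arm, as the interface text tells. Its arguments: {"type":"object","properties":{"plan":{"type":"array"},"force":{"type":"number"}},"required":["plan"]}

```bash
ls; mkdir -p pics
python3 - <<'E'
from plant import monitor,vision
import cv2,numpy as np,pickle
s=monitor.sense();print(s['time_s'],s['tcp_pos'],s['ee_rot'],s['width'])
for n in('scene','top'):
    d=vision.snapshot(n);cv2.imwrite(f'pics/{n}0.png',d['img']);pickle.dump(d,open(n+'0.pkl','wb'))
    print(n,d['intrinsics'].tolist() if hasattr(d['intrinsics'],'tolist') else d['intrinsics'],np.round(d['R'],3).tolist(),np.round(d['t'],3).tolist())
E
```

```text
pics
0.0 [ 0.15675952 -0.63031709  0.22164612] [-8.10241825e-04  9.92581389e-01  1.21579229e-01 -1.45631464e-04] 0.08665528663797788
scene [[397.92460714256623, 0.0, 279.3808656898079], [0.0, 397.92460714256623, 206.73625321154262], [0.0, 0.0, 1.0]] [[-1.0, -0.013, -0.026], [0.016, 0.482, -0.876], [0.024, -0.876, -0.482]] [0.452, 0.154, 1.434]
top [[445.36713125247263, 0.0, 278.99384247164465], [0.0, 445.36713125247263, 204.48507121567303], [0.0, 0.0, 1.0]] [[-0.018, -1.0, -0.003], [-0.996, 0.018, -0.085], [0.085, 0.001, -0.996]] [-0.01, 0.445, 1.389]
```

View pics/scene0.png

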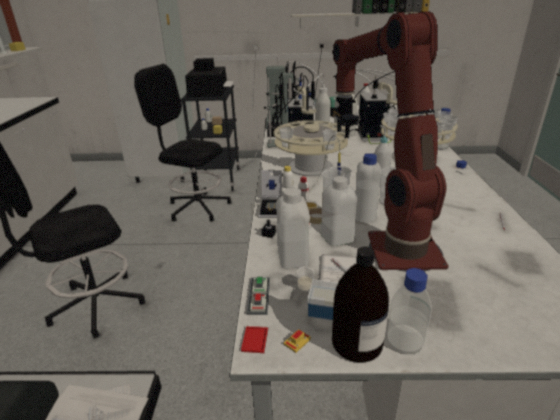

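View pics/top0.png

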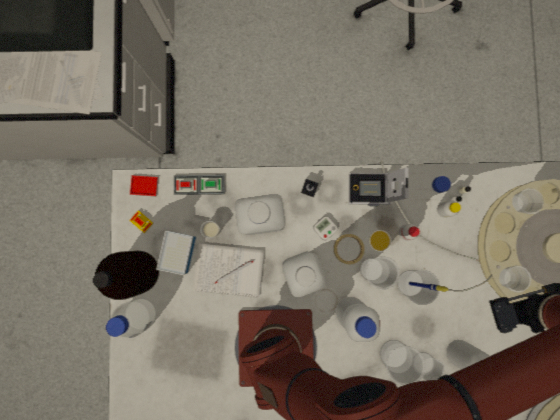

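Scene: trays at top-view left (reject (144,185), in-tray (200,184) with red at (186,184), green at (211,184)), bottle (260,213), pin stand (312,184), jig (368,188) with lid open to the right. I'll enlarge it for measuring.

```bash
cat > h.py <<'E'
import numpy as np,pickle,cv2
from scipy.spatial.transform import Rotation as Ro
def ray(d,u,v,z):
    K,R,t=np.array(d['intrinsics']),np.array(d['R']),np.array(d['t'])
    c=-R.T@t; r=R.T@np.linalg.solve(K,[u,v,1]); return c+r*(z-c[2])/r[2]
def proj(d,X):
    K,R,t=np.array(d['intrinsics']),np.array(d['R']),np.array(d['t'])
    p=K@(R@np.array(X)+t); return p[:2]/p[2]
def wristcam(d,s):
    "give wrist snapshot world R,t"
    q=s['ee_rot'];W=np.eye(4);W[:3,:3]=Ro.from_quat([q[1],q[2],q[3],q[0]]).as_matrix();W[:3,3]=s['tcp_pos']
    C=np.linalg.inv(W@np.array(d['hand_eye']));d['R']=C[:3,:3];d['t']=C[:3,3];return d
E
python3 - <<'E'
from h import *
d=pickle.load(open('top0.pkl','rb'))
for n,u,v,z in[('red',186,184,.032),('green',211,184,.032),('rej',144,185,.01),('pin',311,185,.06),('stand',312,185,.034),('jig',369,188,.03),('bottle',260,212,.263),('timer',326,228,.02),('tb2',306,272,.247),('redcap',413,232,.1)]: print(n,np.round(ray(d,u,v,z),3))
im=d['img']
a=cv2.resize(im[165:215,125:235],None,fx=7,fy=7,interpolation=2);b=cv2.resize(im[160:240,290:440],None,fx=5,fy=5,interpolation=2)
a=a[:245,:];o=np.zeros((245+400,770,3),np.uint8)[:600];
o[:200]=cv2.resize(im[170:200,125:240],None,fx=6.69,fy=6.667,interpolation=2)[:200,:770][:, :770] if False else 0
o[:195,:770]=a[50:245];o[197:597,:750]=b
cv2.imwrite('pics/crop.png',o)
E
```

```text
red [0.513 0.273 0.032]
green [0.512 0.194 0.032]
rej [0.516 0.412 0.01 ]
pin [ 0.499 -0.118  0.06 ]
stand [ 0.503 -0.123  0.034]
jig [ 0.49  -0.302  0.03 ]
bottle [0.405 0.031 0.263]
timer [ 0.368 -0.165  0.02 ]
tb2 [ 0.247 -0.086  0.247]
redcap [ 0.349 -0.414  0.1  ]
```

View pics/crop.png

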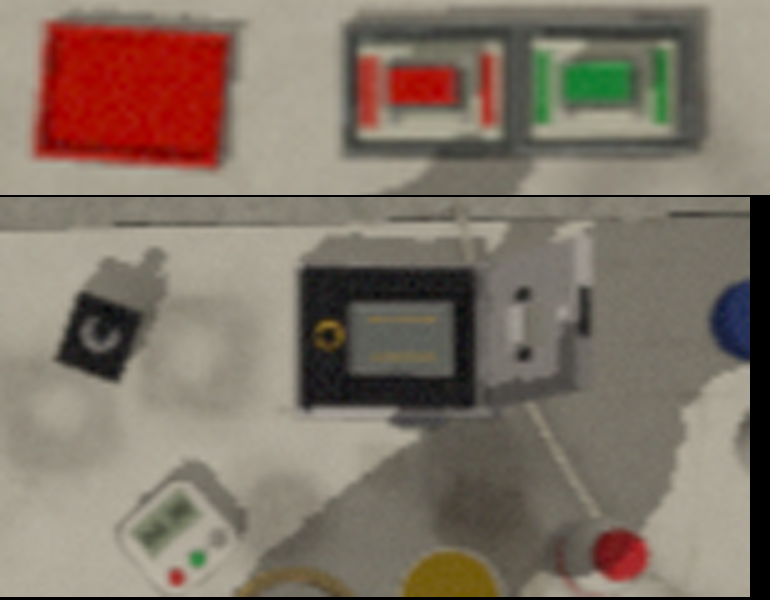

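Run:
```python
from h import *
d=pickle.load(open('top0.pkl','rb'))
A=lambda x,y:(125+(x+.5)/7-.5,165+(y+50.5)/7-.5)
B=lambda x,y:(290+(x+.5)/5-.5,160+(y-196.5)/5-.5)
P=lambda n,f,x,y,z:print(n,np.round(1000*ray(d,*f(x,y),z)[:2],1))
for c in [(48,22),(232,35),(218,166),(35,156),(133,94.5)]:P('rej',A,*c,.01)
P('red',A,424,86,.032);P('green',A,600,83,.032)
for c in[(345,157),(700,150),(708,28)]:P('tray',A,*c,.01)
for c in[(300,268),(473,268),(300,408),(473,408)]:P('jigc',B,*c,.03)
P('hole',B,329,334,.032);P('nest',B,402,340,.03)
P('collar',B,98,333,.038)
for c in[(80,292),(145,312),(120,380),(56,360)]:P('stand',B,*c,.034)
P('lid',B,592,235,.15);P('lid',B,585,388,.15)
P('timer',B,180,535,.02)
```

```text
rej [549.1 452.3]
rej [541.6 368. ]
rej [481.4 374.1]
rej [487.5 457.6]
rej [515.  413.1]
red [513.5 275.5]
green [513.4 196.4]
tray [484.5 316.2]
tray [484.8 154.4]
tray [540.8 150.3]
jigc [ 536.6 -242.8]
jigc [ 534.6 -351.9]
jigc [ 448.  -240.1]
jigc [ 446.  -348.5]
hole [ 494.2 -259.4]
nest [ 489.8 -305.5]
collar [ 496.7 -114. ]
stand [ 523.4 -103.5]
stand [ 509.9 -144.1]
stand [ 467.3 -127.3]
stand [480.7 -87.5]
lid [ 534.5 -392.6]
lid [ 446.  -384.8]
timer [ 370.1 -163.7]
```

```bash
cat >> h.py <<'E'
def Rd(psi):
    a=np.radians(psi);c,s=np.cos(a),np.sin(a);return np.array([[c,s,0],[s,-c,0],[0,0,-1.]])
def cur(s):
    q=s['ee_rot'];return Ro.from_quat([q[1],q[2],q[3],q[0]]).as_matrix(),np.array(s['tcp_pos'])
def chain(*T):
    "each T: (x,y,z mm, psi deg[, newcall]); rows relative to the current pose; a 5th item starts a new call frame"
    from plant import monitor
    s=monitor.sense();R,p=cur(s)
    print('t',round(s['time_s'],2),'tcp',np.round(p*1e3,1),'psi',round(np.degrees(np.arctan2(R[1,0],R[0,0])),2),'w',round(s['width']*1e3,1),'F',np.round(s['contact_force'],1))
    for x in T:
        q=np.array(x[:3])/1e3;D=Rd(x[3]);
        rv=np.degrees(Ro.from_matrix(R.T@D).as_rotvec());
        print(x,'->',np.round(rv,1),np.round(R.T@(q-p)*1e3,0))
        if len(x)>4:R,p=D,q
E
python3 - <<'E'
from h import *
chain((250,-570,290,45),(470,-400,330,82,1),(500,-130,330,90),(510,0,330,90,1),(513,275,330,90),(513,275,170,90,1))
E
```

```text
t 0.1 tcp [ 156.8 -630.4  221.7] psi 13.97 w 87.0 F [-0.9  0.1 -0.2]
(250, -570, 290, 45) -> [ -0.1  -0.  -31. ] [105. -36. -68.]
(470, -400, 330, 82, 1) -> [ -0.1  -0.  -68. ] [ 360. -148. -108.]
(500, -130, 330, 90) -> [ 0.  0. -8.] [272.  -8.   0.]
(510, 0, 330, 90, 1) -> [ 0.  0. -8.] [402. -16.   0.]
(513, 275, 330, 90) -> [0. 0. 0.] [275.   3.   0.]
(513, 275, 170, 90, 1) -> [0. 0. 0.] [275.   3. 160.]
```

Request:
{"api": "step_arm", "payload": {"plan": [[0,0,-8.5,30,-10,-30,0],[0,0,-17,65,-22,-60,0],[0,0,-25.5,105,-36,-80,0],[0,0,-34,155,-55,-95,0],[0,0,-42.5,205,-78,-105,0],[0,0,-51,255,-100,-108,0],[0,0,-59.5,305,-125,-108,0],[0,0,-68,350,-145,-108,0]]}}

```text
time_s: 0.9
tcp_pos: [0.4462, -0.4172, 0.3305]
ee_rot: [0.0, 0.753, 0.658, -0.0]
contact_force: [1.2, -1.2, -0.3]
width: 0.087
gripper_force: 0.0
```

Request:
{"api": "step_arm", "payload": {"plan": [[0,0,-2,50,-2,0,0.5],[0,0,-4,100,-4,0,0.5],[0,0,-6,150,-6,0,0.5],[0,0,-8,200,-7,0,0.5],[0,0,-8,250,-8,0,0.5],[0,0,-8,300,-10,0,0.5],[0,0,-8,350,-13,0,0.5],[0,0,-8,400,-16,0,0.5]]}}

```text
time_s: 1.7
tcp_pos: [0.4846, -0.0188, 0.3303]
ee_rot: [0.0, 0.707, 0.707, -0.0]
contact_force: [1.2, -0.8, -0.4]
width: 0.0443
gripper_force: 0.0
```

Run:
```python
from h import *
chain((513,275,330,90),(513,275,170,90))
```

```text
t 1.7 tcp [484.6 -18.8 330.3] psi 89.96 w 44.3 F [ 1.2 -0.8 -0.4]
(513, 275, 330, 90) -> [-0.  0. -0.] [294.  28.   0.]
(513, 275, 170, 90) -> [-0.  0. -0.] [294.  28. 160.]
```

Request:
{"api": "step_arm", "payload": {"plan": [[0,0,0,50,10,0,0.5],[0,0,0,100,20,0,0.5],[0,0,0,150,28,0,0.5],[0,0,0,195,28,20,0.5],[0,0,0,235,28,50,0.5],[0,0,0,267,28,85,0.5],[0,0,0,287,28,130,0.5],[0,0,0,294,28,175,0.5]]}}

```text
time_s: 2.5
tcp_pos: [0.5121, 0.2762, 0.1539]
ee_rot: [-0.001, 0.706, 0.708, 0.001]
contact_force: [0.6, -0.2, -0.8]
width: 0.0433
gripper_force: 0.0
```

Run:
```python
from h import *
from plant import monitor,vision
chain()
s=monitor.sense();d=wristcam(vision.snapshot('wrist'),s);pickle.dump(d,open('w1.pkl','wb'));cv2.imwrite('pics/w1.png',d['img'])
print(np.round(d['hand_eye'],3).tolist())
for X in[(.5135,.2755,.032),(.5134,.1964,.032),(.515,.413,.01)]:print(proj(d,X))
```

```text
t 2.5 tcp [512.1 276.2 153.9] psi 90.17 w 43.3 F [ 0.6 -0.2 -0.8]
[[0.0, -0.964, -0.265, 0.073], [1.0, 0.001, -0.0, 0.0], [0.001, -0.265, 0.964, -0.162], [0.0, 0.0, 0.0, 1.0]]
[282.84744308 198.40088246]
[282.3641918  279.68659528]
[285.28756318  32.27761202]
```

View pics/w1.png

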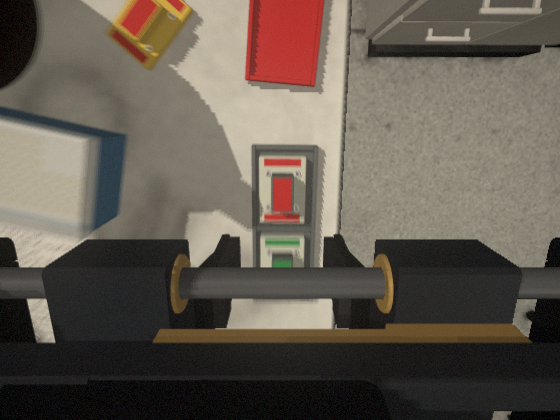

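Wrist picture: red block top centred at (283,195), 3 px from the prediction (282.8,198.4); reject tray's near corners (246,79), (317,87). Estimates hold; red y ≈ 0.278.

Run:
```python
from h import *
d=pickle.load(open('w1.pkl','rb'))
for u,v,z in[(283,195,.032),(246,79,.01),(317,87,.01),(253,146,.01),(318,146,.01)]:print(np.round(1e3*ray(d,u,v,z)[:2],1))
chain((513,278,60,90),(513,278,19,90))
```

```text
[513.6 278.6]
[481.3 376.2]
[542.8 369.9]
[486.3 318.9]
[545.3 319.1]
t 2.55 tcp [508.9 273.6 146.2] psi 90.16 w 43.3 F [-4.1 -2.6 -6.9]
(513, 278, 60, 90) -> [-0.5  0.1  0.2] [ 5.  5. 86.]
(513, 278, 19, 90) -> [-0.5  0.1  0.2] [  5.   5. 127.]
```

Request:
{"api": "step_arm", "payload": {"plan": [[0,0,0,3,1,20,0.5],[0,0,0,3,1,55,0.5],[0,0,0,3,1,85,0.5],[0,0,0,3,1,108,0.5],[0,0,0,3,1,122,0.5],[0,0,0,3,1,130,0.5],[0,0,0,3,1,134,0.5],[0,0,0,3,1,134,0.5]]}}

```text
time_s: 3.35
tcp_pos: [0.5146, 0.2763, 0.022]
ee_rot: [0.0, 0.707, 0.707, 0.0]
contact_force: [-0.1, 0.1, 0.8]
width: 0.0435
gripper_force: 0.0
```

```bash
python3 -c "
from h import *
chain((513,278.6,19,90))"
```

```text
t 3.35 tcp [514.6 276.3  22. ] psi 89.95 w 43.5 F [-0.1  0.1  0.8]
(513, 278.6, 19, 90) -> [ 0. -0. -0.] [ 2. -2.  3.]
```

Request:
{"api": "step_arm", "payload": {"plan": [[0,0,0,2,-1,3,0.5],[0,0,0,2,-1,3,0.5],[0,0,0,2,-1,3,1],[0,0,0,2,-1,3,1],[0,0,0,2,-1,3,1],[0,0,0,2,-1,3,1],[0,0,0,2,-1,3,1],[0,0,0,2,-1,3,1]], "force": 25}}

```text
time_s: 4.15
tcp_pos: [0.5133, 0.2782, 0.0185]
ee_rot: [0.0, 0.707, 0.707, 0.0]
contact_force: [-1.4, 0.2, 0.8]
width: 0.0198
gripper_force: 25.0
```

Request:
{"api": "step_arm", "payload": {"plan": [[0,0,0,0,0,-10,1],[0,0,0,0,0,-30,1],[0,0,0,10,0,-45,1],[0,0,2,40,0,-45,1],[0,0,4,80,1,-45,1],[0,0,5,115,2,-45,1],[0,0,5,132,2,-45,1],[0,0,5,136,2,-45,1]]}}

```text
time_s: 4.95
tcp_pos: [0.5138, 0.4181, 0.0643]
ee_rot: [-0.001, 0.736, 0.677, 0.001]
contact_force: [0.2, -0.4, -0.4]
width: 0.0197
gripper_force: 25.0
```

Run:
```python
from h import *
from plant import vision
chain((515,414,20,85))
d=vision.snapshot('top');cv2.imwrite('pics/t2.png',cv2.resize(d['img'][165:215,120:240],None,fx=6,fy=6,interpolation=2))
```

```text
t 4.95 tcp [513.8 418.1  64.3] psi 85.18 w 19.7 F [ 0.2 -0.4 -0.4]
(515, 414, 20, 85) -> [-0.  -0.1  0.2] [-4.  2. 44.]
```

Request:
{"api": "step_arm", "payload": {"plan": [[0,0,0,0,0,10,1],[0,0,0,0,0,25,1],[0,0,0,0,0,36,1],[0,0,0,0,0,41,1],[0,0,0,0,0,44,1],[0,0,0,0,0,45,1],[0,0,0,0,0,45,1],[0,0,0,0,0,45,0.5]]}}

```text
time_s: 5.8
tcp_pos: [0.5155, 0.4144, 0.0187]
ee_rot: [-0.0, 0.737, 0.675, 0.0]
contact_force: [-0.0, -0.1, -0.2]
width: 0.0228
gripper_force: 0.0
```

Request:
{"api": "step_arm", "payload": {"plan": [[0,0,0,0,0,0,0.5],[0,0,0,0,0,0,0.5],[0,0,0,0,0,-5,0.5],[0,0,0,0,0,-25,0.5],[0,0,0,0,0,-60,0.5],[0,0,-1,-40,0,-90,0.5],[0,0,-3,-85,-5,-110,0.5],[0,0,-5,-120,-10,-120,0.5]]}}

```text
time_s: 6.6
tcp_pos: [0.4953, 0.2941, 0.1406]
ee_rot: [0.001, 0.707, 0.707, 0.001]
contact_force: [0.2, -0.3, 0.5]
width: 0.0433
gripper_force: 0.0
```

Run:
```python
from h import *
from plant import vision
chain((513.5,199,19,90))
d=vision.snapshot('top');cv2.imwrite('pics/t2.png',cv2.resize(d['img'][165:215,120:240],None,fx=6,fy=6,interpolation=2))
```

```text
t 6.6 tcp [495.3 294.1 140.6] psi 90.02 w 43.3 F [ 0.2 -0.3  0.5]
(513.5, 199, 19, 90) -> [ 0.1 -0.   0. ] [-95.  18. 122.]
```

View pics/t2.png

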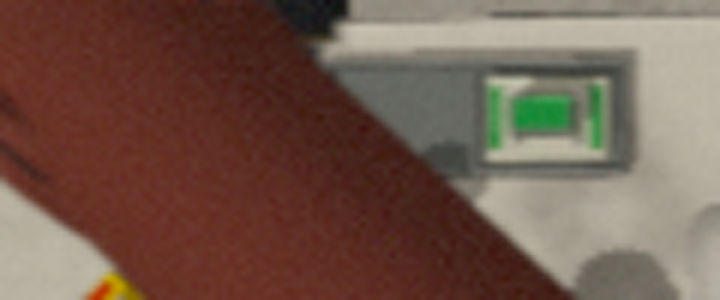

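Green cartridge still in place at (545,115) of the crop; the red one is hidden by the arm, to be checked later.

Request:
{"api": "step_arm", "payload": {"plan": [[0,0,0,-40,8,0,0.5],[0,0,0,-75,15,10,0.5],[0,0,0,-92,19,40,0.5],[0,0,0,-96,19,75,0.5],[0,0,0,-96,19,100,0.5],[0,0,0,-96,19,113,0.5],[0,0,0,-96,19,119,0.5],[0,0,0,-96,19,120,0.5]]}}

```text
time_s: 7.45
tcp_pos: [0.5138, 0.2001, 0.0187]
ee_rot: [-0.0, 0.707, 0.707, 0.0]
contact_force: [0.3, -0.2, -0.4]
width: 0.0433
gripper_force: 0.0
```

Request:
{"api": "step_arm", "payload": {"plan": [[0,0,0,0,0,0,0.5],[0,0,0,0,0,0,1],[0,0,0,0,0,0,1],[0,0,0,0,0,0,1],[0,0,0,0,0,0,1],[0,0,0,0,0,0,1],[0,0,0,0,0,0,1],[0,0,0,0,0,0,1]]}}

```text
time_s: 8.25
tcp_pos: [0.5139, 0.1995, 0.0187]
ee_rot: [0.0, 0.707, 0.707, 0.0]
contact_force: [-1.1, 0.5, 5.5]
width: 0.0196
gripper_force: 25.0
```

Run:
```python
from h import *
chain((513,199,330,90,1),(495,-130,330,90,1),(492,-302,120,88.5))
```

```text
t 8.25 tcp [513.9 199.5  18.7] psi 89.96 w 19.6 F [-1.1  0.5  5.5]
(513, 199, 330, 90, 1) -> [ 0.  0. -0.] [  -1.   -1. -311.]
(495, -130, 330, 90, 1) -> [0. 0. 0.] [-329.  -18.    0.]
(492, -302, 120, 88.5) -> [0.  0.  1.5] [-172.   -3.  210.]
```

Request:
{"api": "step_arm", "payload": {"plan": [[0,0,0,0,0,-15,1],[0,0,0,0,0,-50,1],[0,0,0,0,0,-100,1],[0,0,0,0,0,-150,1],[0,0,0,0,0,-200,1],[0,0,0,-5,0,-245,1],[0,0,0,-35,0,-275,1],[0,0,0,-75,-3,-290,1]]}}

```text
time_s: 9.05
tcp_pos: [0.5108, 0.1265, 0.3125]
ee_rot: [0.001, 0.706, 0.709, 0.002]
contact_force: [0.6, -0.4, -1.3]
width: 0.02
gripper_force: 25.0
```

Request:
{"api": "step_arm", "payload": {"plan": [[0,0,0,-50,-3,0,1],[0,0,0,-100,-6,0,1],[0,0,0,-150,-10,0,1],[0,0,0,-200,-13,0,1],[0,0,0,-250,-16,0,1],[0,0,0,-300,-18,20,1],[0,0,1,-350,-18,50,1],[0,0,1.5,-390,-18,80,1]]}}

```text
time_s: 9.85
tcp_pos: [0.4924, -0.2572, 0.2365]
ee_rot: [0.001, 0.717, 0.697, 0.0]
contact_force: [0.6, -1.0, -0.4]
width: 0.0194
gripper_force: 25.0
```

Run:
```python
from h import *
chain((492,-302,190,88.5))
```

```text
t 9.85 tcp [ 492.4 -257.2  236.5] psi 88.42 w 19.4 F [ 0.6 -1.  -0.4]
(492, -302, 190, 88.5) -> [ 0.1  0.1 -0.1] [-45.   1.  47.]
```

Request:
{"api": "step_arm", "payload": {"plan": [[0,0,0,-20,0,10,1],[0,0,0,-33,0,25,1],[0,0,0,-38,0,34,1],[0,0,0,-38,0,38,1],[0,0,0,-38,0,39,1],[0,0,0,-38,0,39,1],[0,0,0,-38,0,39,1],[0,0,0,-38,0,39,1]]}}

```text
time_s: 10.65
tcp_pos: [0.4918, -0.2929, 0.1974]
ee_rot: [0.0, 0.716, 0.698, 0.0]
contact_force: [0.1, -0.4, -0.8]
width: 0.02
gripper_force: 25.0
```

Run:
```python
from h import *
from plant import monitor,vision
chain()
s=monitor.sense();d=wristcam(vision.snapshot('wrist'),s);pickle.dump(d,open('w2.pkl','wb'));cv2.imwrite('pics/w2.png',d['img'])
t=vision.snapshot('top');cv2.imwrite('pics/t3.png',t['img']);pickle.dump(t,open('t3.pkl','wb'))
for X in[(.4905,-.304,.03),(.4935,-.2575,.032)]:print(proj(d,X))
```

```text
t 10.65 tcp [ 491.8 -292.9  197.4] psi 88.51 w 20.0 F [ 0.1 -0.4 -0.8]
[280.15392326 196.79605197]
[281.9527275  151.10619038]
```

View pics/w2.png

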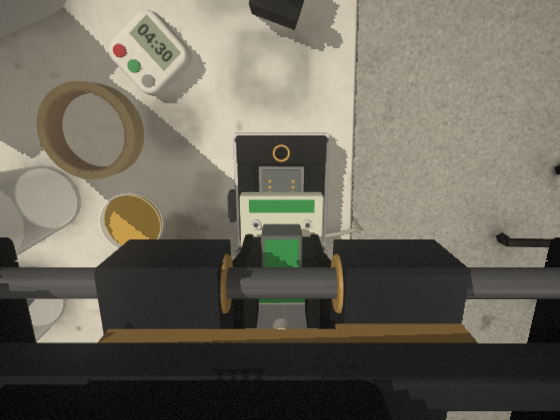

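Pin hole at (281,153), jig edges at 235/329, nest front edge at row ~167, cartridge's front edge at row ~194 and level.

Run:
```python
from h import *
d=pickle.load(open('w2.pkl','rb'))
for n,u,v,z in[('hole',281,153,.032),('L',235,140,.03),('R',329,140,.03),('L2',236,190,.03),('pocketL',259,167,.03),('pocketR',304,167,.03),('cart frontL',240,194,.1974-.0047),('cart R',324,194,.1974-.0047)]:print(n,np.round(1e3*ray(d,u,v,z)[:2],1))
chain((492,-306,60,88.5))
```

```text
hole [ 492.5 -259.3]
L [ 448.1 -245.8]
R [ 539.6 -248.2]
L2 [ 446.  -295.7]
pocketL [ 470.3 -272.9]
pocketR [ 515. -274.]
cart frontL [ 471.5 -260.3]
cart R [ 514.7 -261.4]
t 10.75 tcp [ 491.6 -293.1  197.1] psi 88.48 w 19.9 F [-0.2  0.5 -0.7]
(492, -306, 60, 88.5) -> [ 0.  0. -0.] [-13.   1. 137.]
```

Request:
{"api": "step_arm", "payload": {"plan": [[0,0,0,-5,-0.5,10,1],[0,0,0,-10,-0.5,40,1],[0,0,0,-14,-0.5,75,1],[0,0,0,-14,-0.5,105,1],[0,0,0,-14,-0.5,125,1],[0,0,0,-14,-0.5,137,1],[0,0,0,-14,-0.5,137,1],[0,0,0,-14,-0.5,137,1]]}}

```text
time_s: 11.55
tcp_pos: [0.491, -0.3075, 0.0603]
ee_rot: [0.0, 0.717, 0.698, 0.0]
contact_force: [0.2, 0.4, -0.7]
width: 0.0198
gripper_force: 25.0
```

Request:
{"api": "step_arm", "payload": {"plan": [[0,0,0,0,0,4,1],[0,0,0,0,0,8,1],[0,0,0,0,0,12,1],[0,0,0,0,0,16,1],[0,0,0,0,0,19,1],[0,0,0,0,0,22,1],[0,0,0,0,0,23,1],[0,0,0,0,0,23,1]]}}

```text
time_s: 12.35
tcp_pos: [0.4906, -0.3072, 0.0368]
ee_rot: [-0.0, 0.716, 0.698, 0.0]
contact_force: [-0.9, -0.4, -0.2]
width: 0.0196
gripper_force: 25.0
```

Run:
```python
from h import *
chain()
```

```text
t 12.35 tcp [ 490.6 -307.2   36.8] psi 88.47 w 19.6 F [-0.9 -0.4 -0.2]
```

Request:
{"api": "step_arm", "payload": {"plan": [[0,0,0,0,0,1,1],[0,0,0,0,0,1,1],[0,0,0,0,0,0,0.5],[0,0,0,0,0,0,0.5],[0,0,0,0,0,0,0.5],[0,0,0,0,0,-5,0.5],[0,0,0,0,0,-30,0.5],[0,0,0,0,0,-70,0.5]]}}

```text
time_s: 13.15
tcp_pos: [0.489, -0.3063, 0.1055]
ee_rot: [-0.002, 0.716, 0.698, -0.0]
contact_force: [0.9, -2.2, 0.8]
width: 0.043
gripper_force: 0.0
```

Request:
{"api": "step_arm", "payload": {"plan": [[0,0,0,0,0,-40,0.5],[0,0,0,-10,0,-75,0.5],[0,0,0,-20,0,-100,0.5],[0,0,0,-30,0,-110,0.5],[0,0,0,-30,0,-110,0.5],[0,0,0,-30,0,-110,0.5],[0,0,0,-30,0,-110,0.5],[0,0,0,-30,0,-110,0.5]]}}

```text
time_s: 13.95
tcp_pos: [0.4894, -0.3363, 0.2153]
ee_rot: [-0.001, 0.716, 0.698, -0.0]
contact_force: [0.3, 0.5, -0.3]
width: 0.0433
gripper_force: 0.0
```

Run:
```python
from h import *
from plant import monitor,vision
s=monitor.sense();d=wristcam(vision.snapshot('wrist'),s);pickle.dump(d,open('w3.pkl','wb'))
t=vision.snapshot('top')['img']
o=np.zeros((600,560,3),np.uint8);o[:280]=d['img'][:280];o[282:600]=cv2.resize(t[160:251,115:275],(560,318))
cv2.imwrite('pics/w3.png',o)
chain((491,-470,260,180),(489,-470,120,180))
```

```text
t 14.05 tcp [ 489.6 -336.6  215.9] psi 88.5 w 43.5 F [-0.1  0.1 -0.7]
(491, -470, 260, 180) -> [ -0.   -0.1 -91.5] [-133.    5.  -44.]
(489, -470, 120, 180) -> [ -0.   -0.1 -91.5] [-133.    3.   96.]
```

View pics/w3.png

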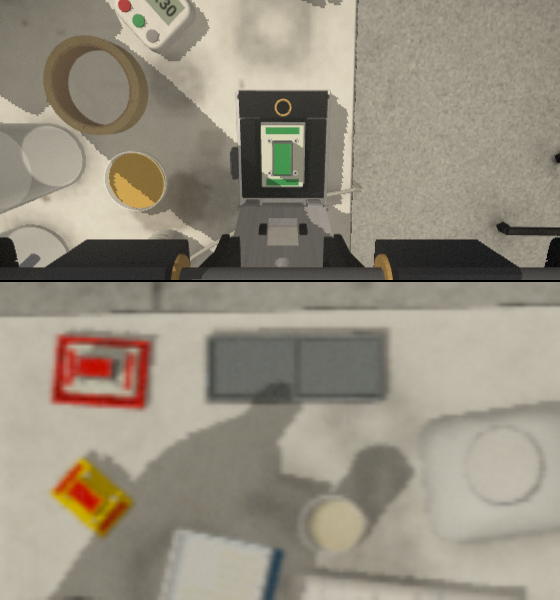

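Red cartridge lies flat in the reject tray, green one sits squarely in the nest (centre (283,158)). Now the lid, pushed from behind.

Request:
{"api": "step_arm", "payload": {"plan": [[0,0,0,-35,1,0,1],[0,0,0,-75,3,0,1],[0,0,0,-100,4,0,1],[0,0,0,-115,4,15,1],[0,0,0,-115,4,45,1],[0,0,0,-115,4,75,1],[0,0,0,-115,4,92,1],[0,0,0,-115,4,96,1]]}}

```text
time_s: 14.85
tcp_pos: [0.4895, -0.4501, 0.1169]
ee_rot: [-0.003, 0.716, 0.698, 0.0]
contact_force: [-0.4, -0.5, -0.1]
width: 0.0007
gripper_force: 0.0
```

Request:
{"api": "step_arm", "payload": {"plan": [[0,0,0,15,0,0,1],[0,0,0,30,0,0,1],[0,0,0,45,0,0,1],[0,0,0,60,0,0,1],[0,0,0,75,0,0,1],[0,0,0,90,0,0,1],[0,0,0,103,0,0,1],[0,0,0,112,0,0,1]]}}

```text
time_s: 15.65
tcp_pos: [0.4939, -0.3387, 0.1208]
ee_rot: [-0.0, 0.716, 0.698, 0.0]
contact_force: [-0.7, 0.1, 0.4]
width: 0.0004
gripper_force: 0.0
```

Request:
{"api": "step_arm", "payload": {"plan": [[0,0,0,10,0,0,1],[0,0,0,20,0,0,1],[0,0,0,26,0,0,1],[0,0,0,30,0,0,1],[0,0,0,30,0,0,1],[0,0,0,30,0,0,1],[0,0,0,30,0,0,1],[0,0,0,30,0,0,1]]}}

```text
time_s: 16.45
tcp_pos: [0.4944, -0.3107, 0.1207]
ee_rot: [-0.0, 0.717, 0.697, 0.0]
contact_force: [0.5, -0.1, 0.7]
width: 0.0007
gripper_force: 0.0
```

Run:
```python
from h import *
from plant import monitor,vision
chain()
s=monitor.sense();d=wristcam(vision.snapshot('wrist'),s);pickle.dump(d,open('w4.pkl','wb'))
cv2.imwrite('pics/w4.png',d['img'])
```

```text
t 16.45 tcp [ 494.4 -310.7  120.7] psi 88.43 w 0.7 F [ 0.5 -0.1  0.7]
```

View pics/w4.png

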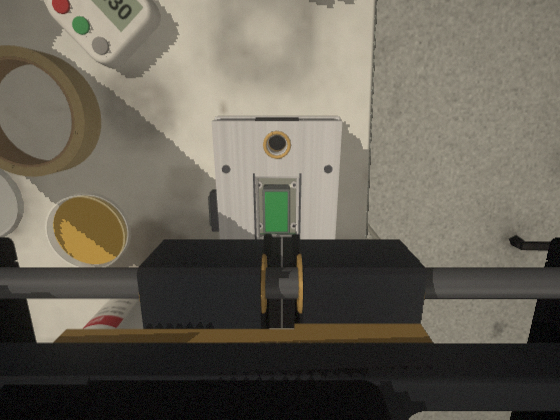

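Lid has fallen over the cartridge, hole at (277,145), green block visible in the window. Next the pin: hover and look.

Request:
{"api": "step_arm", "payload": {"plan": [[0,0,0,0,0,-30,1],[0,0,0,5,0,-60,1],[0,0,0,30,0,-70,0.5],[0,0,0,75,0,-70,0.5],[0,0,0,120,-1,-70,0.5],[0,0,0,145,-2,-70,0.5],[0,0,0,155,-2,-70,0.5],[0,0,0,155,-2,-70,0.5]]}}

```text
time_s: 17.3
tcp_pos: [0.4969, -0.1546, 0.191]
ee_rot: [0.0, 0.716, 0.698, 0.0]
contact_force: [-0.3, -0.5, -0.1]
width: 0.0392
gripper_force: 0.0
```

Run:
```python
from h import *
from plant import monitor,vision
chain()
s=monitor.sense();d=wristcam(vision.snapshot('wrist'),s);pickle.dump(d,open('w5.pkl','wb'))
cv2.imwrite('pics/w5.png',d['img']); print(proj(d,(.497,-.115,.066)),proj(d,(.497,-.115,.038)))
for f,u,v,z in(('w3',283,107,.032),('w4',277,145,.051),('w4',277,145,.041)):print(f,np.round(1e3*ray(pickle.load(open(f+'.pkl','rb')),u,v,z)[:2],1))
```

```text
t 17.3 tcp [ 496.9 -154.6  191. ] psi 88.57 w 39.2 F [-0.3 -0.5 -0.1]
[280.20354414 151.67417914] [280.30639706 148.15342546]
w3 [ 492.8 -259. ]
w4 [ 492.9 -260. ]
w4 [ 492.7 -260.9]
```

View pics/w5.png

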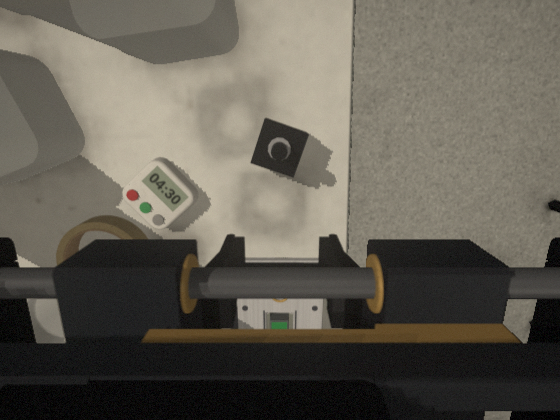

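Request:
{"api": "step_arm", "payload": {"plan": [[0,0,0,15,-1,10,0.5],[0,0,0,30,-2,40,0.5],[0,0,0,39,-2,75,0.5],[0,0,0,39.5,-2,110,0.5],[0,0,0,39.5,-2,130,0.5],[0,0,0,39.5,-2,143,0.5],[0,0,0,39.5,-2,149,0.5],[0,0,0,39.5,-2,150,0.5]]}}

```text
time_s: 18.15
tcp_pos: [0.4956, -0.116, 0.0404]
ee_rot: [-0.0, 0.717, 0.697, -0.0]
contact_force: [0.6, 0.2, -0.6]
width: 0.0437
gripper_force: 0.0
```

Run:
```python
from h import *
chain((496,-115,40,88.5))
```

```text
t 18.15 tcp [ 495.6 -116.    40.4] psi 88.43 w 43.7 F [ 0.6  0.2 -0.6]
(496, -115, 40, 88.5) -> [-0.  -0.  -0.1] [1. 0. 0.]
```

Request:
{"api": "step_arm", "payload": {"plan": [[0,0,0,1,0,0,0.6],[0,0,0,1,0,0,0.8],[0,0,0,1,0,0,1],[0,0,0,1,0,0,1],[0,0,0,1,0,0,1],[0,0,0,1,0,0,1],[0,0,0,1,0,0,1],[0,0,0,1,0,0,1]], "force": 50}}

```text
time_s: 18.95
tcp_pos: [0.4959, -0.1149, 0.0411]
ee_rot: [0.0, 0.717, 0.698, 0.0]
contact_force: [-1.0, -0.5, 5.2]
width: 0.0126
gripper_force: 50.0
```

Request:
{"api": "step_arm", "payload": {"plan": [[0,0,0,0,0,-5,1],[0,0,0,0,0,-20,1],[0,0,0,0,0,-45,1],[0,0,0,0,0,-70,1],[0,0,0,-20,0,-80,1],[0,0,0,-55,-1,-80,1],[0,0,0,-80,-1,-80,1],[0,0,0,-90,-1,-80,1]]}}

```text
time_s: 19.75
tcp_pos: [0.4919, -0.2076, 0.1217]
ee_rot: [0.0, 0.718, 0.696, -0.0]
contact_force: [0.2, 0.2, -0.8]
width: 0.0131
gripper_force: 50.0
```

Run:
```python
from h import *
chain((491.8,-259.3,100,88.5))
```

```text
t 19.75 tcp [ 491.9 -207.6  121.7] psi 88.28 w 13.1 F [ 0.2  0.2 -0.8]
(491.8, -259.3, 100, 88.5) -> [ 0.   0.1 -0.2] [-52.   1.  22.]
```

Request:
{"api": "step_arm", "payload": {"plan": [[0,0,0,-15,0,0,1],[0,0,0,-35,0,5,1],[0,0,0,-48,1,10,1],[0,0,0,-52,1,15,1],[0,0,0,-52,1,17,1],[0,0,0,-52,1,17,1],[0,0,0,-52,1,17,1],[0,0,0,-52,1,17,1]]}}

```text
time_s: 20.55
tcp_pos: [0.4923, -0.2561, 0.104]
ee_rot: [0.0, 0.716, 0.698, 0.0]
contact_force: [0.5, -0.7, -1.7]
width: 0.0127
gripper_force: 50.0
```

Run:
```python
from h import *
from plant import monitor,vision
chain((491.6,-259.3,70,88.5))
s=monitor.sense();d=wristcam(vision.snapshot('wrist'),s);pickle.dump(d,open('w6.pkl','wb'))
t=vision.snapshot('top');q=vision.snapshot('scene')
a=cv2.resize(d['img'][120:300,180:380],None,fx=2,fy=2)
b=cv2.resize(t['img'][165:225,340:420],(400,300));cc=cv2.resize(q['img'][160:240,240:320],(400,400))
o=np.zeros((600,800,3),np.uint8);o[:360,:400]=a;o[:300,400:]=b;o[300:,400:]=cc[50:350]
cv2.imwrite('pics/w6.png',o)
p=np.array(s['tcp_pos']);R,_=cur(s)
for z in(.004,-.003,-.007,-.035):print(z,proj(d,p+[0,0,z]))
print(proj(d,(.4927,-.2593,.032)),proj(d,(.4929,-.260,.051)))
```

```text
t 20.55 tcp [ 492.3 -256.1  104. ] psi 88.53 w 12.7 F [ 0.5 -0.7 -1.7]
(491.6, -259.3, 70, 88.5) -> [0. 0. 0.] [-3. -1. 34.]
0.004 [281.0771933  258.46100414]
-0.003 [281.08986543 252.88909172]
-0.007 [281.09668582 249.89018228]
-0.035 [281.13739701 231.98955387]
[281.89266457 218.51503956] [282.24946996 228.12675687]
```

View pics/w6.png

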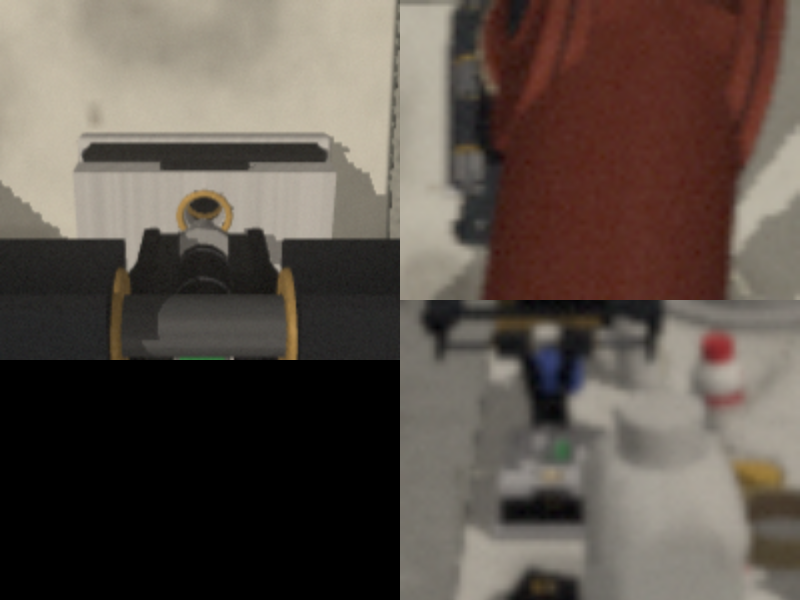

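Tip and lid hole line up laterally (both at column ≈282.5); needs ≈3 mm further to -y, then down.

Request:
{"api": "step_arm", "payload": {"plan": [[0,0,0,-2,0,0,1],[0,0,0,-3,0,2,1],[0,0,0,-3,0,8,1],[0,0,0,-3,0,14,1],[0,0,0,-3,0,20,1],[0,0,0,-3,0,26,1],[0,0,0,-3,0,30,1],[0,0,0,-3,0,32,1]]}}

```text
time_s: 21.5
tcp_pos: [0.4916, -0.2596, 0.0711]
ee_rot: [-0.0, 0.716, 0.698, -0.0]
contact_force: [-0.0, 0.3, -0.5]
width: 0.0126
gripper_force: 50.0
```

```bash
python3 -c "
from h import *
chain((492,-259.3,50,88.5))"
```

```text
t 21.5 tcp [ 491.6 -259.6   71.1] psi 88.47 w 12.6 F [-0.   0.3 -0.5]
(492, -259.3, 50, 88.5) -> [-0. -0. -0.] [ 0.  0. 21.]
```

Tip (z≈0.036) has gone through the lid without force. Next into the base.

Request:
{"api": "step_arm", "payload": {"plan": [[0,0,0,0,0,2,1],[0,0,0,0,0,4,1],[0,0,0,0,0,6,1],[0,0,0,0,0,8,1],[0,0,0,0,0,9,1],[0,0,0,0,0,10,1],[0,0,0,0,0,10,1],[0,0,0,0,0,10,1]]}}

```text
time_s: 22.3
tcp_pos: [0.4919, -0.2598, 0.0618]
ee_rot: [-0.0, 0.717, 0.698, 0.0]
contact_force: [-0.5, -0.8, -0.8]
width: 0.0129
gripper_force: 50.0
```

```bash
python3 -c "
from h import *
chain((492,-259.3,49,88.5))"
```

```text
t 22.3 tcp [ 491.9 -259.8   61.8] psi 88.46 w 12.9 F [-0.5 -0.8 -0.8]
(492, -259.3, 49, 88.5) -> [ 0. -0. -0.] [ 0.  0. 13.]
```

Request:
{"api": "step_arm", "payload": {"plan": [[0,0,0,0,0,2,1],[0,0,0,0,0,4,1],[0,0,0,0,0,6,1],[0,0,0,0,0,8,1],[0,0,0,0,0,10,1],[0,0,0,0,0,11,1],[0,0,0,0,0,12,1],[0,0,0,0,0,12,1]]}}

```text
time_s: 23.1
tcp_pos: [0.4921, -0.2595, 0.0498]
ee_rot: [0.0, 0.716, 0.698, 0.0]
contact_force: [0.3, 3.0, 4.7]
width: 0.0131
gripper_force: 50.0
```

```bash
python3 -c "
from h import *
chain((492,-259.3,49,88.5))"
```

```text
t 23.1 tcp [ 492.1 -259.5   49.8] psi 88.48 w 13.1 F [0.3 3.  4.7]
(492, -259.3, 49, 88.5) -> [ 0. -0. -0.] [ 0. -0.  1.]
```

Request:
{"api": "step_arm", "payload": {"plan": [[0,0,0,0,0,0.5,1],[0,0,0,0,0,1,1],[0,0,0,0,0,1.5,1],[0,0,0,0,0,2,1],[0,0,0,0,0,2,1],[0,0,0,0,0,2,1],[0,0,0,0,0,2,1],[0,0,0,0,0,2,1]]}}

```text
time_s: 23.9
tcp_pos: [0.4922, -0.2596, 0.0489]
ee_rot: [0.0, 0.716, 0.698, 0.0]
contact_force: [-4.9, 5.0, 14.7]
width: 0.0129
gripper_force: 50.0
```

```bash
python3 -c "
from h import *
chain()"
```

```text
t 23.9 tcp [ 492.2 -259.6   48.9] psi 88.47 w 12.9 F [-4.9  5.  14.7]
```

Request:
{"api": "step_arm", "payload": {"plan": [[0,0,0,0.3,-0.3,0.5,1],[0,0,0,0.5,-0.5,1,1],[0,0,0,0.5,-0.5,1.5,1],[0,0,0,0.5,-0.5,1.5,1],[0,0,0,0.5,-0.5,1.5,1],[0,0,0,0.5,-0.5,1.5,1],[0,0,0,0.5,-0.5,1.5,1],[0,0,0,0.5,-0.5,1.5,1]]}}

```text
time_s: 24.7
tcp_pos: [0.4923, -0.2596, 0.0487]
ee_rot: [0.001, 0.716, 0.698, -0.0]
contact_force: [-7.2, 5.4, 26.6]
width: 0.0129
gripper_force: 50.0
```

```bash
python3 -c "
from h import *
chain()"
```

```text
t 24.7 tcp [ 492.3 -259.6   48.7] psi 88.47 w 12.9 F [-7.2  5.4 26.6]
```

```bash
python3 -c "
from plant import workorder
print(workorder.finish_job())"
```

```text
the job is handed in; nothing more can be done
None
```

The job is handed in at about 24.7 s: red cartridge flat in the reject tray, green one in the nest, lid shut, and the pin still gripped and pressed down with about 27 N; I saw no bystander move, though I took no final picture after the press.

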